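# Refit the chopper blade and close the lid

## Task

Put the washed mini chopper back together: set the blade upright over the drive shaft in the bowl and, pressing only lightly and never forcing it, turn it until its slotted foot drops over the shaft's cross-bar and it sits fully home. Once the blade is home let go of it, then close the lid flush on the bowl and let go of that too. Leave the other things on the board where they are.

Things in the scene. Friction and masses are not known exactly. Their poses are not given: they have to be found in the camera images.
- chopper: The mini chopper, fixed on the board: a round white motor base, 136 mm across and 46 mm high, carrying an open clear bowl. Origin: centre of the underside, level with the board's top; z up; the push button on the base faces -x; the bowl's loop handle points half way between -x and -y, reaches 90 mm from the axis and stays below the rim.
- bowl_mouth (a point): Centre of the bowl's mouth, on the axis, level with its rim, 131 mm above the chopper's underside; axes as the chopper's. The bowl is 114 mm across outside and 107 mm inside; its inner floor is 81 mm below the rim.
- drive_seat (a point): Centre of the flat collar on the bowl's floor on which the blade's foot rests when home, 53 mm above the chopper's underside and 78 mm below the rim. From it the round steel drive shaft, 9 mm thick, stands 43 mm up the axis; its last 12 mm taper to a 3 mm tip.
- bar_top (a point): Point on the axis, level with the top of the level steel cross-bar through the foot of the shaft, 9.5 mm above the collar. The bar is 6 mm wide and high, 28 mm long, with a flat top and flat ends. It turns with the shaft, stiffly (about 0.15 N m). Its angle differs each time and is NOT measured: this point's axes are the chopper's, not the bar's.
- blade: The blade, loose, standing upright on its foot: a white hub 30 mm across, 69 mm high, two swept steel blades 2 mm thick reaching 45 mm out, undersides 13 and 28 mm up. Origin: centre of the foot; z up. Two slots 8 mm wide, 12 mm deep cross the foot along its x and y: it fits over the bar every 90 degrees, about 4 degrees play either way; else it rides on the bar, 9.5 mm too high. About 75 g.
- hub_grip (a point): Middle of the solid ribbed grip, the top 23 mm of the blade's hub: on the hub's axis, 57.5 mm above the foot and 11.5 mm below the hub's top. A blind bore, 12 mm wide and 46 mm deep, runs up the axis from the foot and takes the shaft. With the blade home the hub's top is 9 mm below the bowl's rim.
- lid: The lid, loose, lying right way up: a clear round plate 121 mm across whose flange (underside 5 mm above the lid's underside) lies on the bowl's rim when closed; below it a centring plug 5 mm deep, 101 mm across at the flange and 95 mm at its bottom. Origin: centre of the plug's underside; z up. Fits at any angle; over a blade that is not home it stays over 4 mm too high. 110 g.
- lid_grip (a point): On the lid's axis, 32 mm above its underside, in the white round grip, 34 mm across, which stands from 13 to 44 mm above the lid's underside.
- ramekin: A white ramekin, 78 mm across and 40 mm high, at the back of the board. Origin: centre of its underside. Leave it.
- lemon: A lemon, 56 x 84 x 55 mm, at the back of the board. Origin: centre of its underside. Leave it.
- scoop: A steel measuring cup with a flat handle, 63 x 124 x 37 mm, at the back of the board. Origin: centre of its underside. Leave it.

How it is judged (in metres and radians):
On the way:
1. the blade is fully home on the drive, released, before the lid goes on (z of blade in the frame of chopper below 0.0555 m and horizontal distance between blade and chopper below 0.004 m and angle between blade's own z axis and vertical below 0.06 rad and contact force between blade and the fingers below 0.05 N and distance between lid and bowl_mouth above 0.05 m), for 0.2 s.
At the end, for the whole second after the job is handed in: The blade sits home on the drive (its origin no more than 55.5 mm above the chopper's underside, within 4 mm of the axis, upright within 3 degrees), the lid lies flush on the bowl (within 2 mm of its closed height, within 6 mm of the axis, level within 2 degrees), and both are released and at rest (z of blade in the frame of chopper below 0.0555 m and horizontal distance between blade and chopper below 0.004 m and angle between blade's own z axis and vertical below 0.06 rad and z of lid in the frame of bowl_mouth between -0.008 and -0.003 m and horizontal distance between lid and bowl_mouth below 0.006 m and angle between lid's own z axis and vertical below 0.04 rad and linear speed of each of lid, blade below 0.02 m/s); the robot touches nothing.
It fails at once if the blade is pushed or dropped on the chopper with more than 25 N (contact force between blade and chopper above 25 N).
It fails at once if something else on the board is shifted by more than 20 mm (distance of any of ramekin, lemon, scoop from where it was at the start of the episode above 0.02 m).
It also fails if it takes over 67 s, if anything falls off the work surface, if the arm or the gripper's body presses on something with over 40 N, if the wrist force passes 120 N, or if a joint passes its speed limit or range.

## Robot

A 6-joint arm with a two-finger parallel gripper is mounted at the origin on a cart in front of the work surface, level with it; the furniture and walls round the work are solid. World frame = base frame: x ahead of the robot, y to its left, z up, the work surface at z = 0. Lengths are in mm, angles in rad, forces in N, time in s.
With the tool pointing down it reaches from about 275 to 1000 mm from the base axis. Payload 8.4 kg.
Tool frame: the origin (TCP) lies midway between the tips of the shut fingers; the grasp point (between the pads) lies 19 mm behind it; z points along the fingers, y is the line along which they close (so a half turn about z gives the same grasp; the last joint's range is limited). The gripper opens to 85 mm and grips with 20 to 120 N. Pads are 22 mm wide; open, the fingers measure 114 mm over their backs; the gripper's body (76 mm by 85 mm) begins 54 mm behind the grasp point. The pads swing forward as they close: fully open they stand 13 mm farther back than shut.
Start: joints at [-1.177, 0.353, 1.633, -0, 1.155, -0.002], TCP at [240.965, -576.683, 198.181] pointing down, gripper open.
Joint ranges: [-2.63, 2.63], [-0.92, 2.1], [0.06, 2.66], [-1.3, 4.44], [0, 2.69], [-3.02, 3.02]. Speed limits (rad/s): [2.22, 2.22, 2.79, 3.14, 3.14, 3.14].

## Interface

Orientations are given as [roll, pitch, yaw] about the fixed x, y, z axes, in that order (R = Rz(yaw) Ry(pitch) Rx(roll)).
In Python, from rig import monitor, imaging, r gives the robot as it stands.
- The arm moves only by the tool drive_tool, never from a script. Its argument "plan" is a list of rows, each an object of numbers: "x", "y", "z": the shift along the tool's x, y, z in units of 50 mm (1.0 is 50 mm); "ax", "ay", "az": the turn, a rotation vector about the tool's x, y, z in units of 6 degrees (1.0 is 6 degrees); "hand": the finger opening in mm, from 0 to 85.4. In form: [{"x": .., "y": .., "z": .., "ax": .., "ay": .., "az": .., "hand": ..}, ...]. A call has 1 to 8 rows; each row is the pose to reach, as a shift and turn from the pose commanded when the call began, along the tool's axes at that moment; what a row does not reach only later rows make up. A row lasts 1/10 s, in which the tool goes at most 50 mm and 8.59 degrees, less where a joint would pass 70% of its speed; a pose out of reach is approached as far as the arm can. A call with a gripper value outside its range is refused whole. The fingers move at their own pace and stop on an object; "grip_force" is the grip in N (left out, the last holds). Time passes only in rows, so rows that repeat a pose let the fingers close. It gives the time, the measured TCP pose, the force, the opening and the grip force at its end, in the units of the state.
- monitor.sense(): the state, without advancing time (a new reading comes with each control period).
- imaging.grab_frame(name): name is "scene" or "top"; returns the picture (480x640x3 uint8, red, green, blue); there is no depth.
- imaging.camera_info(name): a dict with "mtx" (3x3 intrinsics, pixels), "R" (3x3) and "t" (3): a world point X has camera coordinates R X + t. Camera axes: x right, y down, z forward; pixel columns grow to the right and rows downward; lengths in mm; the calibration is good to about 2 mm. A picture is of the moment at which its call begins. camera_info takes no time and is no camera call.
- r.sign_off(): hands the job in; it is judged then, once.
The state is a dict: "clock": time; "qpos": joint angles; "qvel": joint speeds; "joint_efforts": joint torques, N m; "eef_pos": TCP position; "tcp_rot": TCP orientation; "contact_force": force on the tool from outside, world axes, zero at the start; "wrist_torque": the same for the moment, N m; "opening": opening from 0.0 (shut) to 1.0 (fully open); "grasp_force": force on a finger pad.
Only numpy, scipy, OpenCV 4.12 (cv2) and the standard library are available. Lean on these libraries where they do the work, as an engineer would, in place of code of your own. Each camera call takes 0.05 s, during which the arm holds its last target. There are 200 camera calls.

## Working session

There is one attempt and no reset: what is moved stays moved. The work goes in short steps, Python scripts to look and compute and a tool call to move; the robot and the scene stay as the last step left them, time stands still between calls to the robot, and variables do not carry over. Pictures are saved under pics/ and viewed, at most 10 in all, crops included, and the job is handed in when it is done.

Besides the shell and the picture viewer there is one more tool, called as name([rows], argument=value, ...), one row to a line, values as JSON. drive_tool: Moves the arm, as the interface text tells. Its arguments: {"type":"object","properties":{"plan":{"type":"array","items":{"type":"object","properties":{"x":{"type":"number"},"y":{"type":"number"},"z":{"type":"number"},"ax":{"type":"number"},"ay":{"type":"number"},"az":{"type":"number"},"hand":{"type":"number"}}}},"grip_force":{"type":"number"}},"required":["plan"]}

```bash
mkdir -p pics; cat > h.py <<'E'
import numpy as np, cv2
from rig import monitor, imaging, r
def grab(n,f):
    im=imaging.grab_frame(n); cv2.imwrite('pics/'+f,im[:,:,::-1]); return im
def ray(n,u,v,z):
    c=imaging.camera_info(n);K,R,t=[np.array(c[k],float) for k in('mtx','R','t')]
    d=R.T@np.linalg.solve(K,[u,v,1]);o=-R.T@t
    return o+d*(z-o[2])/d[2]
def proj(n,X):
    c=imaging.camera_info(n);K,R,t=[np.array(c[k],float) for k in('mtx','R','t')]
    p=K@(R@np.array(X,float)+t);return p[:2]/p[2]
E
python3 - <<'E'
from h import *
grab('top','t0.png');grab('scene','s0.png')
for n in('top','scene'):
    c=imaging.camera_info(n);print(n,np.round(c['mtx'],1).tolist(),np.round(-np.array(c['R']).T@c['t']))
print(monitor.sense())
E
```

```text
top [[599.7, 0.0, 319.8], [0.0, 599.7, 237.9], [0.0, 0.0, 1.0]] [ 393.   17. 1336.]
scene [[486.1, 0.0, 310.9], [0.0, 486.1, 235.9], [0.0, 0.0, 1.0]] [225. 426. 855.]
{'clock': 0.1, 'qpos': array([-1.17740097e+00,  3.53586186e-01,  1.63406974e+00, -1.37412565e-05,
        1.15520009e+00, -2.41670418e-03]), 'qvel': array([ 1.24363461e-03, -2.68330229e-03, -1.57782257e-03,  1.72599317e-03,
       -1.89017772e-05, -1.75470914e-04]), 'joint_efforts': array([-2.27367582e-04, -6.06354690e+01, -3.42818069e+01, -3.86593285e-05,
        3.87981359e-03, -8.75700835e-06]), 'eef_pos': array([ 240.77715129, -576.24382485,  197.52795589]), 'tcp_rot': array([-3.14032927e+00,  9.51132733e-06,  3.95817627e-01]), 'contact_force': array([-0.19886305,  0.62563384,  0.21808514]), 'wrist_torque': array([ 0.02793831, -0.04089855,  0.02925001]), 'grasp_force': 0.0, 'opening': 0.9985458587978547}
```

View pics/t0.png

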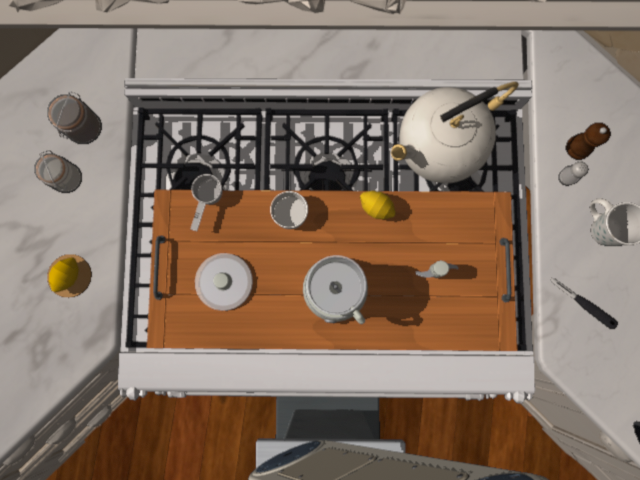

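View pics/s0.png

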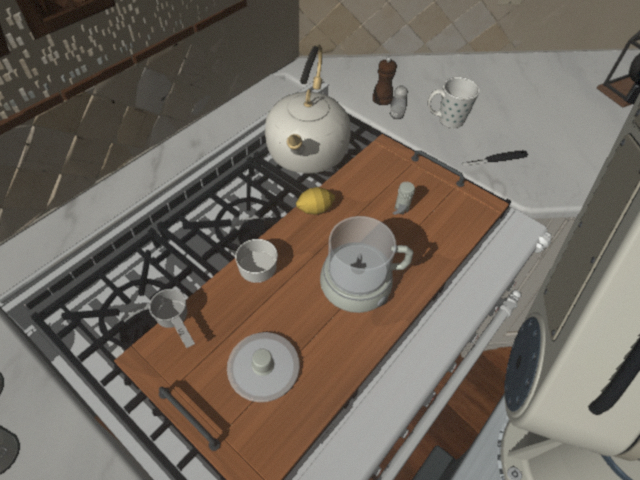

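```bash
python3 - <<'E'
from h import *
t=cv2.imread('pics/t0.png');s=cv2.imread('pics/s0.png')
def c(im,u,v,w,k): return cv2.resize(im[v-w:v+w,u-w:u+w],(k,k),interpolation=cv2.INTER_CUBIC)
a=np.vstack([np.hstack([c(t,336,288,40,266),c(t,438,270,25,266),c(t,223,281,35,266)]),np.hstack([c(s,360,265,50,266),c(s,404,197,25,266),c(s,264,367,45,266)])])
cv2.imwrite('pics/c0.png',a)
E
```

```text
(no output)
```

View pics/c0.png

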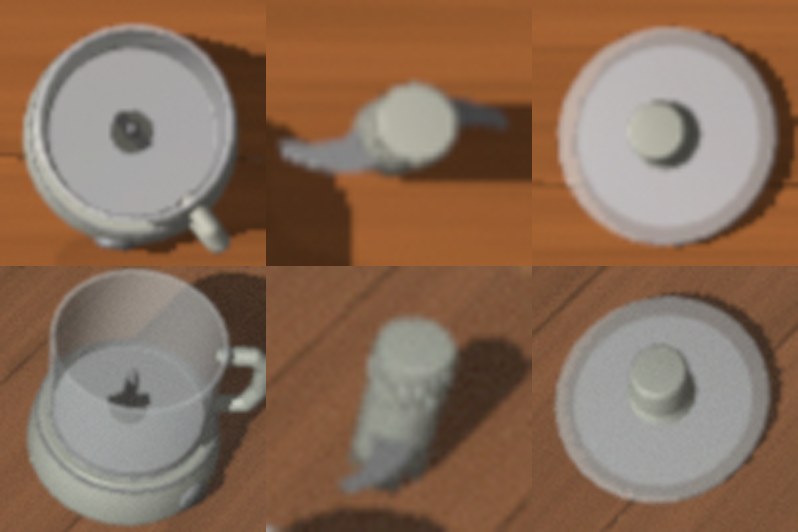

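```bash
cat >> h.py <<'E'
def tri(a,b):
    P=[];
    for n in('top','scene'):
        c=imaging.camera_info(n);P.append(np.array(c['mtx'])@np.c_[np.array(c['R']),np.array(c['t'])])
    X=cv2.triangulatePoints(P[0],P[1],np.array(a,float)[:,None],np.array(b,float)[:,None]);X=(X[:3]/X[3])[:,0]
    return X.round(1),(proj('top',X)-a).round(1),(proj('scene',X)-b).round(1)
E
python3 - <<'E'
from h import *
print(tri((335.4,286.2),(358.9,254.1)));print(tri((441,268.1),(407.6,186.3)));print(tri((220.6,281),(262,355.8)))
# board height from features: rim, lid plate
for z in (0,10,20):
  print(z,ray('top',335.4,286.2,z+96),ray('top',441,268.1,z+69),ray('top',220.6,281,z+44),ray('scene',358.9,254.1,z+96),ray('scene',407.6,186.3,z+69),ray('scene',262,355.8,z+44))
# lid disc fit: top disc left558 right776 top28 bottom245 in crop
z=18;print(ray('top',(667-532)/3.8+188,136.5/3.8+246,z+8))
# blade tips, top view
for u,v in((280,148),(508,122)):print(ray('top',(u-266)/5.32+413,v/5.32+245,z+22))
E
```

```text
(array([472.6,  -5.8, 160.2]), array([-0.1, -0.3]), array([0.5, 0.1]))
(array([ 511.1, -218.2,  136.5]), array([0.1, 0.3]), array([-0.5, -0.1]))
(array([484.5, 227.7, 113. ]), array([-0.2, -0.3]), array([0.6, 0.1]))
0 [476.45273257  -7.33776707  96.        ] [ 518.42228607 -231.17142914   69.        ] [489.10908244 239.22287511  44.        ] [496.39380297 -45.32726726  96.        ] [ 536.95116797 -279.0895995    69.        ] [509.52091208 209.74952871  44.        ]
10 [475.77596176  -7.14299553 106.        ] [ 517.42858214 -229.21358772   79.        ] [488.361568  237.5008277  54.       ] [492.82067997 -39.11968297 106.        ] [ 532.98473372 -270.12079048   79.        ] [506.0150378  212.41339831  54.        ]
20 [475.09919096  -6.94822398 116.        ] [ 516.43487822 -227.2557463    89.        ] [487.61405355 235.7787803   64.        ] [489.24755697 -32.91209868 116.        ] [ 529.01829946 -261.15198146   89.        ] [502.50916352 215.07726791  64.        ]
[488.49418454 235.85289814  26.        ]
[ 510.60885468 -181.8216093    40.        ]
[ 521.97716702 -274.67343986   40.        ]
```

```bash
cat >> h.py <<'E'
from scipy.spatial.transform import Rotation as Ro
def go(x,y,z,yaw=None):
    s=monitor.sense();R=Ro.from_euler('xyz',s['tcp_rot']);yw=s['tcp_rot'][2] if yaw is None else yaw
    d=R.inv().apply(np.array([x,y,z])-s['eef_pos'])/50
    a=(R.inv()*Ro.from_euler('xyz',[np.pi,0,yw])).as_rotvec(degrees=True)/6
    print('t',s['clock'],'shift',d.round(3),'turn',a.round(2),'q',s['qpos'].round(2),'pos',s['eef_pos'].round(1),'yaw',s['tcp_rot'].round(3),'F',s['contact_force'].round(1),'open',round(s['opening']*85.4,1),s['grasp_force'])
E
python3 -c "
from h import *
go(511,-218,190)"
```

```text
t 0.1 shift [ 7.749 -4.527  0.156] turn [-0.01  0.   -0.  ] q [-1.18  0.35  1.63 -0.    1.16 -0.  ] pos [ 240.8 -576.2  197.5] yaw [-3.14   0.     0.396] F [-0.2  0.6  0.2] open 85.3 0.0
```

drive_tool([
  {"x":7.744,"y":-4.524,"hand":85},
  {"x":7.744,"y":-4.524},
  {"x":7.744,"y":-4.524},
  {"x":7.744,"y":-4.524},
  {"x":7.744,"y":-4.524},
  {"x":7.744,"y":-4.524},
  {"x":7.744,"y":-4.524},
  {"x":7.744,"y":-4.524},
])

```text
invalid input
```

drive_tool([
  {"x":7.744,"y":-4.524,"z":0,"ax":0,"ay":0,"az":0,"hand":85},
  {"x":7.744,"y":-4.524,"z":0,"ax":0,"ay":0,"az":0,"hand":85},
  {"x":7.744,"y":-4.524,"z":0,"ax":0,"ay":0,"az":0,"hand":85},
  {"x":7.744,"y":-4.524,"z":0,"ax":0,"ay":0,"az":0,"hand":85},
  {"x":7.744,"y":-4.524,"z":0,"ax":0,"ay":0,"az":0,"hand":85},
  {"x":7.744,"y":-4.524,"z":0,"ax":0,"ay":0,"az":0,"hand":85},
  {"x":7.744,"y":-4.524,"z":0,"ax":0,"ay":0,"az":0,"hand":85},
  {"x":7.744,"y":-4.524,"z":0,"ax":0,"ay":0,"az":0,"hand":85},
])

```text
clock: 0.9
eef_pos: [482.6, -255.4, 198.1]
tcp_rot: [-3.141, 0.0, 0.396]
contact_force: [0.7, -0.6, 0.5]
opening: 0.992
grasp_force: 0.0
```

```bash
python3 -c "
from h import *
go(511,-218,190)"
```

```text
t 0.9 shift [ 0.813 -0.472  0.161] turn [-0.  0. -0.] q [-0.49  0.23  1.8  -0.    1.11  0.69] pos [ 482.6 -255.4  198.1] yaw [-3.141  0.     0.396] F [ 0.7 -0.6  0.5] open 84.7 0.0
```

drive_tool([
  {"x":0.78,"y":-0.45,"z":0.2,"ax":0,"ay":0,"az":0,"hand":85},
  {"x":0.78,"y":-0.45,"z":0.2,"ax":0,"ay":0,"az":0,"hand":85},
  {"x":0.78,"y":-0.45,"z":0.2,"ax":0,"ay":0,"az":0,"hand":85},
])

```text
clock: 1.2
eef_pos: [509.2, -220.5, 187.6]
tcp_rot: [-3.141, 0.001, 0.398]
contact_force: [-0.7, 0.2, 0.3]
opening: 0.991
grasp_force: 0.0
```

```bash
python3 -c "
from h import *
go(511,-218,106)
t=grab('top','t1.png');s=grab('scene','s1.png')
def c(im,u,v,w): return cv2.resize(im[v-w:v+w,u-w:u+w],(400,400),interpolation=cv2.INTER_CUBIC)[:,:,::-1]
cv2.imwrite('pics/c1.png',np.hstack([c(t,440,270,40),c(s,404,190,40)]))"
```

```text
t 1.2 shift [ 0.055 -0.031  1.632] turn [-0.01  0.01 -0.  ] q [-0.41  0.26  1.79 -0.    1.09  0.76] pos [ 509.2 -220.5  187.6] yaw [-3.141e+00  1.000e-03  3.980e-01] F [-0.7  0.2  0.3] open 84.7 0.0
```

View pics/c1.png

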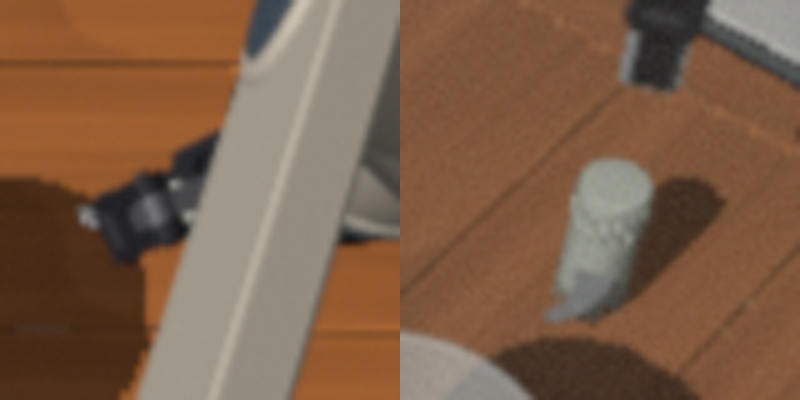

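```bash
python3 -c "
from h import *
for X in [(509,-220,188),(511,-218,136),(511,-218,67),(526,-260,200),(492,-179,200),(526,-260,188),(492,-179,188)]: print(X,proj('scene',X).round(1),proj('top',X).round(1))
s=cv2.imread('pics/s1.png');cv2.imwrite('pics/c2.png',cv2.resize(s[80:280,320:520],(600,600),interpolation=cv2.INTER_CUBIC))"
```

```text
(509, -220, 188) [413.2 167.9] [447.3 266.9]
(511, -218, 136) [407.1 186.4] [441.  268.5]
(511, -218, 67) [401.5 208.6] [434.7 271.6]
(526, -260, 200) [418.4 148.7] [469.5 257.5]
(492, -179, 200) [409.7 179.3] [427.1 275. ]
(526, -260, 188) [417.2 153.2] [467.9 258.3]
(492, -179, 188) [408.6 183.8] [426.1 275.6]
```

View pics/c2.png

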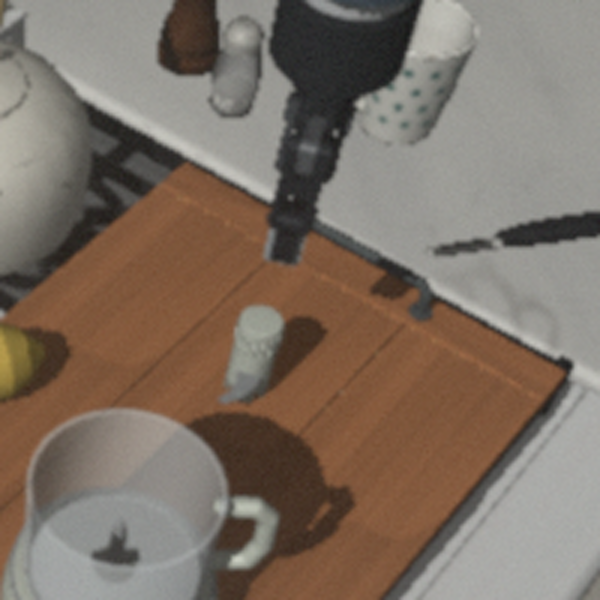

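```bash
python3 -c "
from h import *
print(tri((417,273),(412,163)),tri((425,281),(415,167)))
for n in('top','scene'):
  c=imaging.camera_info(n);print(np.round(c['R'],3).tolist(),np.round(c['t'],1))
for X in [(0,0,0),(509,-220,400),(509,-220,300)]: print(proj('scene',X),proj('top',X))
s=imaging.grab_frame('scene')[:,:,::-1];t=imaging.grab_frame('top')[:,:,::-1];cv2.imwrite('pics/c3.png',np.hstack([cv2.resize(t[200:350,380:530],(400,400),interpolation=cv2.INTER_CUBIC),cv2.resize(s[60:210,350:500],(400,400),interpolation=cv2.INTER_CUBIC)]))
print(monitor.sense()['eef_pos'])"
```

```text
(array([ 487.1, -150.3,  267.6]), array([0.6, 1.4]), array([-2.3, -0.7])) (array([ 478.8, -165.6,  249.6]), array([-0.5, -1.1]), array([1.7, 0.5]))
[[0.009, -1.0, -0.006], [-0.989, -0.008, -0.147], [0.147, 0.007, -0.989]] [  21.3  585.  1263.1]
[[-0.756, -0.655, 0.016], [-0.529, 0.596, -0.604], [0.386, -0.465, -0.796]] [435.5 382.3 791.9]
[578.24920347 470.61612739] [329.90081845 515.6820316 ]
[437.62716926  72.42001074] [474.92222839 253.47011594]
[424.87868264 122.19696655] [460.50672654 260.48164911]
[ 508.54560401 -222.66006396  188.34011831]
```

View pics/c3.png

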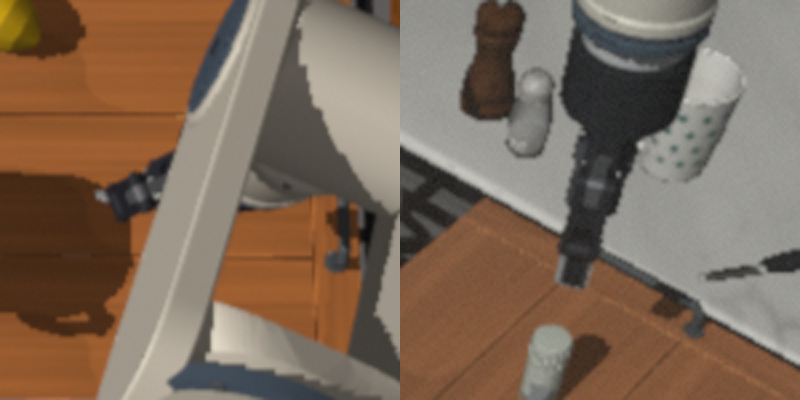

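drive_tool([
  {"x":0,"y":-0.1,"z":0.6,"ax":0,"ay":0,"az":0,"hand":85},
  {"x":0,"y":-0.1,"z":1.15,"ax":0,"ay":0,"az":0,"hand":85},
  {"x":0,"y":-0.1,"z":1.15,"ax":0,"ay":0,"az":0,"hand":85},
  {"x":0,"y":-0.1,"z":1.15,"ax":0,"ay":0,"az":0,"hand":85},
])

```text
clock: 1.8
eef_pos: [506.8, -217.7, 131.1]
tcp_rot: [-3.141, 0.0, 0.394]
contact_force: [0.0, -0.3, -0.3]
opening: 0.996
grasp_force: 0.0
```

```bash
python3 -c "
from h import *
go(511,-218,106)
s=imaging.grab_frame('scene')[:,:,::-1];t=imaging.grab_frame('top')[:,:,::-1];cv2.imwrite('pics/c4.png',np.hstack([cv2.resize(t[220:320,390:490],(400,400),interpolation=cv2.INTER_CUBIC),cv2.resize(s[140:240,360:460],(400,400),interpolation=cv2.INTER_CUBIC)]))"
```

```text
t 1.8 shift [0.076 0.037 0.501] turn [-0.  0. -0.] q [-0.41  0.32  1.85 -0.    0.97  0.77] pos [ 506.8 -217.7  131.1] yaw [-3.141  0.     0.394] F [ 0.  -0.3 -0.3] open 85.1 0.0
```

View pics/c4.png

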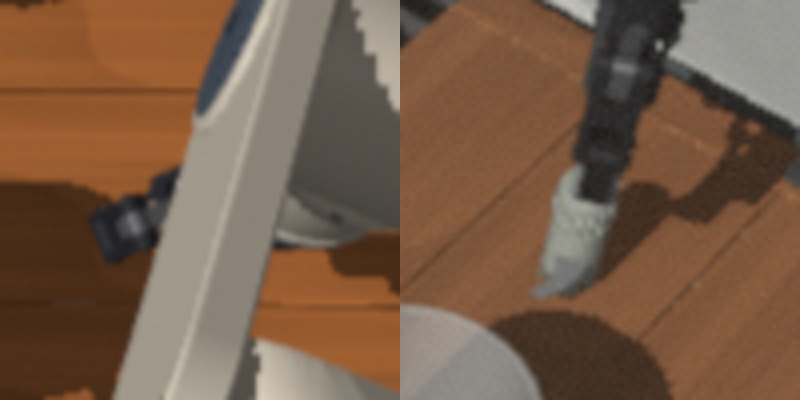

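drive_tool([
  {"x":0.07,"y":0.03,"z":0.5,"ax":0,"ay":0,"az":0,"hand":85},
  {"x":0.07,"y":0.03,"z":0.5,"ax":0,"ay":0,"az":0,"hand":85},
  {"x":0.07,"y":0.03,"z":0.5,"ax":0,"ay":0,"az":0,"hand":50},
  {"x":0.07,"y":0.03,"z":0.5,"ax":0,"ay":0,"az":0,"hand":35},
  {"x":0.07,"y":0.03,"z":0.5,"ax":0,"ay":0,"az":0,"hand":20},
  {"x":0.07,"y":0.03,"z":0.5,"ax":0,"ay":0,"az":0,"hand":20},
  {"x":0.07,"y":0.03,"z":0.5,"ax":0,"ay":0,"az":0,"hand":20},
  {"x":0.07,"y":0.03,"z":0.5,"ax":0,"ay":0,"az":0,"hand":20},
], grip_force=30)

```text
clock: 2.7
eef_pos: [511.1, -217.0, 105.9]
tcp_rot: [3.141, -0.0, 0.396]
contact_force: [-0.3, -0.3, 0.6]
opening: 0.23
grasp_force: 0.0
```

```bash
python3 -c "
from h import *
go(511,-218,106)
print(proj('scene',(511,-217,106)),proj('top',(511,-217,106)))
s=imaging.grab_frame('scene')[:,:,::-1];t=imaging.grab_frame('top')[:,:,::-1];cv2.imwrite('pics/c5.png',np.hstack([cv2.resize(t[220:320,390:490],(400,400),interpolation=cv2.INTER_CUBIC),cv2.resize(s[140:240,360:460],(400,400),interpolation=cv2.INTER_CUBIC)]))"
```

```text
t 2.7 shift [-0.01   0.018 -0.003] turn [ 0. -0. -0.] q [-0.4   0.35  1.87 -0.    0.92  0.77] pos [ 511.1 -217.   105.9] yaw [ 3.141 -0.     0.396] F [-0.3 -0.3  0.6] open 19.7 0.0
[404.27969135 196.62495777] [437.66116572 269.88958637]
```

View pics/c5.png

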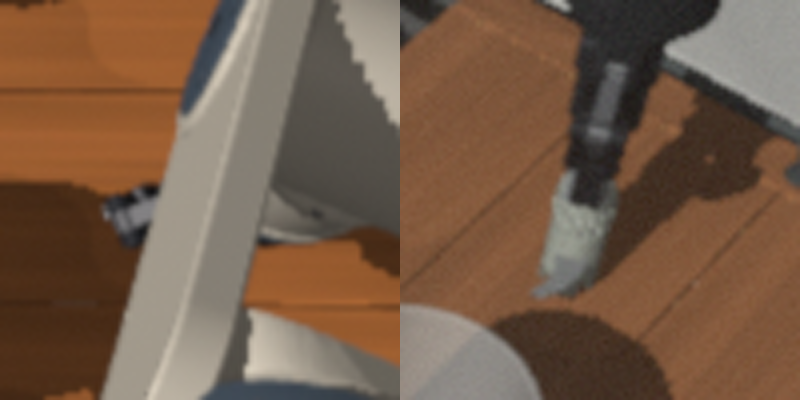

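drive_tool([
  {"x":0,"y":0,"z":0,"ax":0,"ay":0,"az":0,"hand":75},
  {"x":0,"y":0,"z":0,"ax":0,"ay":0,"az":0,"hand":75},
  {"x":0,"y":0,"z":0,"ax":0,"ay":0,"az":0,"hand":75},
  {"x":0,"y":0,"z":0.4,"ax":0,"ay":0,"az":0,"hand":75},
  {"x":0,"y":0,"z":0.4,"ax":0,"ay":0,"az":0,"hand":20},
  {"x":0,"y":0,"z":0.4,"ax":0,"ay":0,"az":0,"hand":20},
  {"x":0,"y":0,"z":0.4,"ax":0,"ay":0,"az":0,"hand":20},
  {"x":0,"y":0,"z":0.4,"ax":0,"ay":0,"az":0,"hand":20},
], grip_force=20)

```text
clock: 3.6
eef_pos: [511.5, -217.2, 86.4]
tcp_rot: [3.141, -0.001, 0.396]
contact_force: [0.3, 0.2, 0.7]
opening: 0.343
grasp_force: 20.6
```

drive_tool([
  {"x":0,"y":0,"z":0,"ax":0,"ay":0,"az":0,"hand":50},
  {"x":0,"y":0,"z":0,"ax":0,"ay":0,"az":0,"hand":50},
  {"x":0,"y":0,"z":0.15,"ax":0,"ay":0,"az":0,"hand":50},
  {"x":0,"y":0,"z":0.32,"ax":0,"ay":0,"az":0,"hand":50},
  {"x":0,"y":0,"z":0.32,"ax":0,"ay":0,"az":0,"hand":50},
  {"x":0,"y":0,"z":0.32,"ax":0,"ay":0,"az":0,"hand":50},
])

```text
clock: 4.2
eef_pos: [510.6, -216.8, 69.1]
tcp_rot: [-3.141, 0.001, 0.396]
contact_force: [-0.3, 0.3, 1.2]
opening: 0.586
grasp_force: 0.0
```

```bash
python3 -c "
from h import *
go(511,-218,106)
s=imaging.grab_frame('scene')[:,:,::-1];t=imaging.grab_frame('top')[:,:,::-1];cv2.imwrite('pics/c6.png',np.hstack([cv2.resize(t[220:320,390:490],(400,400),interpolation=cv2.INTER_CUBIC),cv2.resize(s[160:230,370:440],(400,400),interpolation=cv2.INTER_CUBIC)]))
for b in (60,64,67):print(ray('top',335.4,286.2,b+96),ray('scene',358.9,254.1,b+96),ray('top',441,268.1,b+69),ray('scene',407.6,186.3,b+69),ray('top',220.6,281,b+44),ray('scene',262,355.8,b+44))"
```

```text
t 4.2 shift [-0.003  0.025 -0.739] turn [-0.01  0.01 -0.  ] q [-0.4   0.4   1.89  0.    0.85  0.77] pos [ 510.6 -216.8   69.1] yaw [-3.141e+00  1.000e-03  3.960e-01] F [-0.3  0.3  1.2] open 50.1 0.0
[472.39210774  -6.16913778 156.        ] [474.95506496  -8.08176154 156.        ] [ 512.46006252 -219.42438063  129.        ] [ 513.15256245 -225.27674538  129.        ] [484.62399579 228.89059067 104.        ] [488.48566639 225.7327463  104.        ]
[472.12139941  -6.09122917 160.        ] [473.52581576  -5.59872782 160.        ] [ 512.06258095 -218.64124406  133.        ] [ 511.56598875 -221.68922177  133.        ] [484.32499001 228.20177171 108.        ] [487.08331668 226.79829414 108.        ]
[471.91836817  -6.0327977  163.        ] [472.45387886  -3.73645254 163.        ] [ 511.76446977 -218.05389164  136.        ] [ 510.37605847 -218.99857906  136.        ] [484.10073568 227.68515748 111.        ] [486.03155439 227.59745502 111.        ]
```

View pics/c6.png

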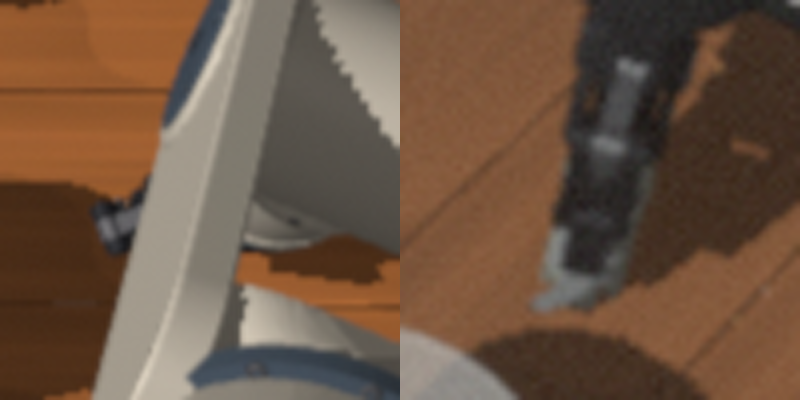

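drive_tool([
  {"x":0,"y":0,"z":-0.54,"ax":0,"ay":0,"az":0,"hand":50},
  {"x":0,"y":0,"z":-0.54,"ax":0,"ay":0,"az":0,"hand":50},
  {"x":0,"y":0,"z":-0.54,"ax":0,"ay":0,"az":0,"hand":26},
  {"x":0,"y":0,"z":-0.54,"ax":0,"ay":0,"az":0,"hand":26},
  {"x":0,"y":0,"z":-0.54,"ax":0,"ay":0,"az":0,"hand":26},
])

```text
clock: 4.8
eef_pos: [511.3, -217.1, 96.7]
tcp_rot: [3.141, -0.0, 0.396]
contact_force: [-0.4, -0.3, 5.9]
opening: 0.333
grasp_force: 19.3
```

drive_tool([
  {"x":0,"y":0,"z":0,"ax":0,"ay":0,"az":0,"hand":50},
  {"x":0,"y":0,"z":0,"ax":0,"ay":0,"az":0,"hand":50},
  {"x":0,"y":0,"z":0.3,"ax":0,"ay":0,"az":0,"hand":50},
  {"x":0,"y":0,"z":0.58,"ax":0,"ay":0,"az":0,"hand":50},
  {"x":0,"y":0,"z":0.58,"ax":0,"ay":0,"az":0,"hand":20},
  {"x":0,"y":0,"z":0.58,"ax":0,"ay":0,"az":0,"hand":20},
  {"x":0,"y":0,"z":0.58,"ax":0,"ay":0,"az":0,"hand":20},
  {"x":0,"y":0,"z":0.58,"ax":0,"ay":0,"az":0,"hand":20},
], grip_force=30)

```text
clock: 5.6
eef_pos: [511.3, -217.1, 68.1]
tcp_rot: [3.141, -0.0, 0.396]
contact_force: [0.3, 0.2, -0.7]
opening: 0.344
grasp_force: 29.9
```

drive_tool([
  {"x":0,"y":0,"z":-0.6,"ax":0,"ay":0,"az":0,"hand":20},
  {"x":0,"y":0,"z":-1.4,"ax":0,"ay":0,"az":0,"hand":20},
  {"x":0,"y":0,"z":-2.2,"ax":0,"ay":0,"az":0,"hand":20},
  {"x":0,"y":0,"z":-3.0,"ax":0,"ay":0,"az":0,"hand":20},
  {"x":0.22,"y":-1,"z":-3.1,"ax":0,"ay":0,"az":0,"hand":20},
  {"x":0.44,"y":-2,"z":-3.1,"ax":0,"ay":0,"az":0,"hand":20},
  {"x":0.66,"y":-3,"z":-3.1,"ax":0,"ay":0,"az":0,"hand":20},
  {"x":0.924,"y":-4.222,"z":-3.1,"ax":0,"ay":0,"az":0,"hand":20},
])

```text
clock: 6.4
eef_pos: [474.8, -18.9, 223.4]
tcp_rot: [3.141, -0.001, 0.395]
contact_force: [1.3, 0.5, -0.7]
opening: 0.345
grasp_force: 30.2
```

drive_tool([
  {"x":0,"y":0,"z":0,"ax":0,"ay":0,"az":0,"hand":20},
  {"x":0,"y":0,"z":0,"ax":0,"ay":0,"az":0,"hand":20},
  {"x":0,"y":0,"z":0,"ax":0,"ay":0,"az":0,"hand":20},
])

```text
clock: 6.7
eef_pos: [475.6, -21.0, 223.0]
tcp_rot: [3.141, -0.001, 0.396]
contact_force: [0.4, -0.2, -0.3]
opening: 0.342
grasp_force: 30.3
```

```bash
python3 -c "
from h import *
go(472.5,-4.5,68.1+144)
s=imaging.grab_frame('scene')[:,:,::-1];t=imaging.grab_frame('top')[:,:,::-1];cv2.imwrite('pics/c7.png',np.hstack([cv2.resize(t[220:340,276:396],(400,400),interpolation=cv2.INTER_CUBIC),cv2.resize(s[170:320,290:440],(400,400),interpolation=cv2.INTER_CUBIC)]))"
```

```text
t 6.7 shift [ 0.07  -0.329  0.219] turn [ 0.01 -0.01 -0.  ] q [-0.05  0.09  1.91 -0.    1.14  1.13] pos [475.6 -21.  223. ] yaw [ 3.141e+00 -1.000e-03  3.960e-01] F [ 0.4 -0.2 -0.3] open 29.2 30.333926766179502
```

View pics/c7.png

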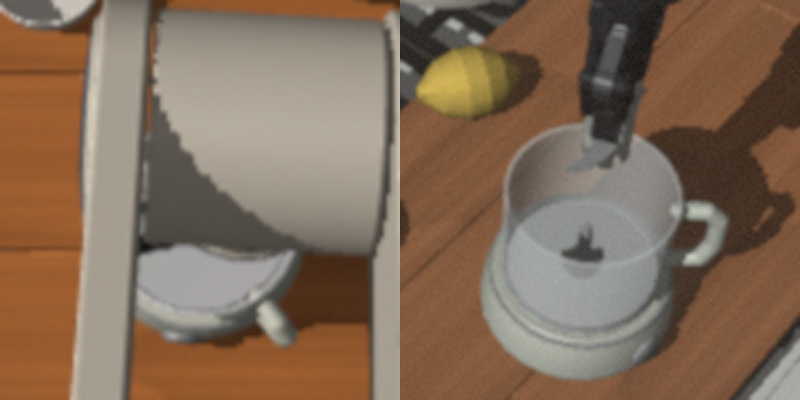

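```bash
python3 -c "
from h import *
print(proj('scene',(475.6,-21,222)),proj('scene',(472.3,-5.5,163)),proj('scene',(472.3,-5.5,198)),proj('top',(472.3,-5.5,198)))
# rim fit in the top start image: enlarge edges numerically along rays from centre
t=cv2.cvtColor(cv2.imread('pics/t0.png'),cv2.COLOR_BGR2GRAY).astype(float)
for dz in (67,):
  for rad in (57,53.5):
    best=[]
    th=np.linspace(0,2*np.pi,360)
    from scipy.ndimage import map_coordinates
    def sc(x,y):
        v=[]
        for rr in (rad-1.5,rad+1.5):
            p=np.array([proj('top',(x+rr*np.cos(a),y+rr*np.sin(a),dz+131)) for a in th[::4]]);v.append(map_coordinates(t,[p[:,1],p[:,0]],order=1))
        return np.abs(v[1]-v[0]).mean()
    L=[(sc(x,y),x,y) for x in np.arange(466,480,1.) for y in np.arange(-13,3,1.)]
    print(rad,sorted(L)[-6:])
"
```

```text
[367.06864119 226.32583755] [359.586373   253.52759929] [361.57097764 241.57271688] [335.48569957 284.74828081]Traceback (most recent call last):
  File "<string>", line 16, in <module>
    L=[(sc(x,y),x,y) for x in np.arange(466,480,1.) for y in np.arange(-13,3,1.)]
        ~~^^^^^
  File "<string>", line 14, in sc
    p=np.array([proj('top',(x+rr*np.cos(a),y+rr*np.sin(a),dz+131)) for a in th[::4]]);v.append(map_coordinates(t,[p[:,1],p[:,0]],order=1))
                ~~~~^^^^^^^^^^^^^^^^^^^^^^^^^^^^^^^^^^^^^^^^^^^^^^
  File "h.py", line 10, in proj
    c=imaging.camera_info(n);K,R,t=[np.array(c[k],float) for k in('mtx','R','t')]
ValueError: time passes only in moves, steps and waits
```

drive_tool([
  {"x":0.07,"y":-0.33,"z":0,"ax":0,"ay":0,"az":0,"hand":20},
  {"x":0.07,"y":-0.33,"z":0,"ax":0,"ay":0,"az":0,"hand":20},
  {"x":0.07,"y":-0.33,"z":0.4,"ax":0,"ay":0,"az":0,"hand":20},
  {"x":0.07,"y":-0.33,"z":0.8,"ax":0,"ay":0,"az":0,"hand":20},
  {"x":0.07,"y":-0.33,"z":0.96,"ax":0,"ay":0,"az":0,"hand":20},
  {"x":0.07,"y":-0.33,"z":0.96,"ax":0,"ay":0,"az":0,"hand":20},
  {"x":0.07,"y":-0.33,"z":0.96,"ax":0,"ay":0,"az":0,"hand":20},
])

```text
clock: 7.5
eef_pos: [472.6, -4.4, 175.2]
tcp_rot: [3.141, -0.0, 0.395]
contact_force: [-0.3, 0.1, -0.1]
opening: 0.337
grasp_force: 30.4
```

```bash
python3 -c "
from h import *
go(472.5,-4.5,160)
print(monitor.sense()['wrist_torque'])"
```

```text
t 7.5 shift [-0.003  0.002  0.303] turn [ 0. -0. -0.] q [-0.01  0.14  1.97 -0.    1.03  1.16] pos [472.6  -4.4 175.2] yaw [ 3.141 -0.     0.395] F [-0.3  0.1 -0.1] open 28.8 30.369787191739306
[-0.04055245 -0.00542466  0.00833647]
```

drive_tool([
  {"x":0,"y":0,"z":0.18,"ax":0,"ay":0,"az":0,"hand":20},
  {"x":0,"y":0,"z":0.22,"ax":0,"ay":0,"az":0,"hand":20},
  {"x":0,"y":0,"z":0.25,"ax":0,"ay":0,"az":0,"hand":20},
  {"x":0,"y":0,"z":0.25,"ax":0,"ay":0,"az":0,"hand":20},
])

```text
clock: 7.9
eef_pos: [472.1, -3.8, 162.1]
tcp_rot: [-3.142, 0.0, 0.396]
contact_force: [-1.4, 0.1, -0.8]
opening: 0.346
grasp_force: 30.4
```

drive_tool([
  {"x":0,"y":0,"z":0.04,"ax":0,"ay":0,"az":0,"hand":20},
  {"x":0,"y":0,"z":0.08,"ax":0,"ay":0,"az":0,"hand":20},
  {"x":0,"y":0,"z":0.08,"ax":0,"ay":0,"az":0,"hand":20},
  {"x":0,"y":0,"z":0.08,"ax":0,"ay":0,"az":0,"hand":20},
])

```text
clock: 8.3
eef_pos: [472.1, -3.9, 158.1]
tcp_rot: [-3.142, 0.0, 0.396]
contact_force: [-0.1, 0.0, 0.0]
opening: 0.34
grasp_force: 30.4
```

drive_tool([
  {"x":0,"y":0,"z":0.05,"ax":0,"ay":0,"az":0,"hand":20},
  {"x":0,"y":0,"z":0.1,"ax":0,"ay":0,"az":0,"hand":20},
  {"x":0,"y":0,"z":0.15,"ax":0,"ay":0,"az":0,"hand":20},
  {"x":0,"y":0,"z":0.15,"ax":0,"ay":0,"az":0,"hand":20},
])

```text
clock: 8.7
eef_pos: [472.1, -4.0, 150.3]
tcp_rot: [3.141, 0.0, 0.396]
contact_force: [0.7, -1.3, -1.1]
opening: 0.339
grasp_force: 30.3
```

```bash
python3 -c "
from h import *
go(472.1,-3.9,131);print(monitor.sense()['wrist_torque'])"
```

```text
t 8.7 shift [-0.    -0.002  0.387] turn [0. 0. 0.] q [-0.01  0.17  2.   -0.    0.97  1.16] pos [472.1  -4.  150.3] yaw [3.141 0.    0.396] F [ 0.7 -1.3 -1.1] open 28.9 30.28023462218698
[-0.12913674 -0.13003448  0.03761684]
```

drive_tool([
  {"x":0,"y":0,"z":0.06,"ax":0,"ay":0,"az":0,"hand":20},
  {"x":0,"y":0,"z":0.12,"ax":0,"ay":0,"az":0,"hand":20},
  {"x":0,"y":0,"z":0.18,"ax":0,"ay":0,"az":0,"hand":20},
  {"x":0,"y":0,"z":0.24,"ax":0,"ay":0,"az":0,"hand":20},
  {"x":0,"y":0,"z":0.3,"ax":0,"ay":0,"az":0,"hand":20},
  {"x":0,"y":0,"z":0.3,"ax":0,"ay":0,"az":0,"hand":20},
])

```text
clock: 9.3
eef_pos: [471.7, -4.9, 135.0]
tcp_rot: [3.14, 0.001, 0.397]
contact_force: [0.7, -6.9, -3.8]
opening: 0.341
grasp_force: 30.3
```

```bash
python3 -c "
from h import *
go(472.1,-3.9,131);print(monitor.sense()['wrist_torque'])"
```

```text
t 9.3 shift [ 0.015 -0.015  0.081] turn [0.01 0.01 0.  ] q [-0.01  0.19  2.01 -0.    0.94  1.16] pos [471.7  -4.9 135. ] yaw [3.14e+00 1.00e-03 3.97e-01] F [ 0.7 -6.9 -3.8] open 29.1 30.26959907496348
[-1.38698839 -0.20192909  0.01650499]
```

drive_tool([
  {"x":-0.015,"y":0.04,"z":0,"ax":0,"ay":0,"az":0,"hand":20},
  {"x":-0.015,"y":0.04,"z":0,"ax":0,"ay":0,"az":0,"hand":20},
  {"x":-0.015,"y":0.04,"z":0,"ax":0,"ay":0,"az":0,"hand":20},
])

```text
clock: 9.6
eef_pos: [472.0, -5.8, 135.5]
tcp_rot: [-3.141, 0.0, 0.395]
contact_force: [-0.1, -0.3, -0.5]
opening: 0.342
grasp_force: 30.5
```

```bash
python3 -c "
from h import *
go(472.1,-3.9,131);print(monitor.sense()['wrist_torque'])"
```

```text
t 9.6 shift [ 0.017 -0.034  0.09 ] turn [-0.01  0.   -0.  ] q [-0.02  0.19  2.01  0.    0.94  1.16] pos [472.   -5.8 135.5] yaw [-3.141  0.     0.395] F [-0.1 -0.3 -0.5] open 29.2 30.451876083388925
[-0.03254827  0.0284869   0.00189043]
```

drive_tool([
  {"x":0,"y":0,"z":0.03,"ax":0,"ay":0,"az":0,"hand":20},
  {"x":0,"y":0,"z":0.06,"ax":0,"ay":0,"az":0,"hand":20},
  {"x":0,"y":0,"z":0.09,"ax":0,"ay":0,"az":0,"hand":20},
  {"x":0,"y":0,"z":0.09,"ax":0,"ay":0,"az":0,"hand":20},
])

```text
clock: 10.0
eef_pos: [472.1, -5.9, 130.9]
tcp_rot: [-3.141, 0.0, 0.396]
contact_force: [0.0, 0.5, -0.9]
opening: 0.347
grasp_force: 30.5
```

drive_tool([
  {"x":0,"y":0,"z":0.015,"ax":0,"ay":0,"az":0,"hand":20},
  {"x":0,"y":0,"z":0.03,"ax":0,"ay":0,"az":0,"hand":20},
  {"x":0,"y":0,"z":0.03,"ax":0,"ay":0,"az":0,"hand":20},
])

```text
clock: 10.3
eef_pos: [472.1, -6.0, 129.6]
tcp_rot: [-3.142, 0.0, 0.396]
contact_force: [-0.7, 0.1, -1.1]
opening: 0.341
grasp_force: 30.5
```

drive_tool([
  {"x":0,"y":0,"z":0.015,"ax":0,"ay":0,"az":0,"hand":20},
  {"x":0,"y":0,"z":0.03,"ax":0,"ay":0,"az":0,"hand":20},
  {"x":0,"y":0,"z":0.03,"ax":0,"ay":0,"az":0,"hand":20},
])

```text
clock: 10.6
eef_pos: [472.3, -6.0, 128.6]
tcp_rot: [3.142, -0.0, 0.396]
contact_force: [-1.9, 0.2, 6.0]
opening: 0.337
grasp_force: 31.2
```

drive_tool([
  {"x":0,"y":0,"z":0,"ax":0,"ay":0,"az":-0.7,"hand":20},
  {"x":0,"y":0,"z":0,"ax":0,"ay":0,"az":-1.4,"hand":20},
  {"x":0,"y":0,"z":0,"ax":0,"ay":0,"az":-2.1,"hand":20},
  {"x":0,"y":0,"z":0,"ax":0,"ay":0,"az":-2.8,"hand":20},
  {"x":0,"y":0,"z":0,"ax":0,"ay":0,"az":-3.5,"hand":20},
  {"x":0,"y":0,"z":0,"ax":0,"ay":0,"az":-4.2,"hand":20},
  {"x":0,"y":0,"z":0,"ax":0,"ay":0,"az":-4.2,"hand":20},
])

```text
clock: 11.3
eef_pos: [472.2, -6.1, 128.6]
tcp_rot: [3.141, -0.0, 0.838]
contact_force: [-2.1, -1.1, 5.9]
opening: 0.345
grasp_force: 31.1
```

```bash
python3 -c "
from h import *
go(472.1,-6,128);print(monitor.sense()['wrist_torque'])"
```

```text
t 11.3 shift [-0.001 -0.003  0.013] turn [ 0. -0. -0.] q [-0.02  0.2   2.02 -0.    0.92  0.72] pos [472.2  -6.1 128.6] yaw [ 3.141 -0.     0.838] F [-2.1 -1.1  5.9] open 29.5 31.12466447171755
[-0.01921616  0.44722017  0.0343358 ]
```

drive_tool([
  {"x":0,"y":0,"z":0,"ax":0,"ay":0,"az":-0.7,"hand":20},
  {"x":0,"y":0,"z":0,"ax":0,"ay":0,"az":-1.4,"hand":20},
  {"x":0,"y":0,"z":0,"ax":0,"ay":0,"az":-2.1,"hand":20},
  {"x":0,"y":0,"z":0,"ax":0,"ay":0,"az":-2.8,"hand":20},
  {"x":0,"y":0,"z":0,"ax":0,"ay":0,"az":-3.5,"hand":20},
  {"x":0,"y":0,"z":0,"ax":0,"ay":0,"az":-4.2,"hand":20},
  {"x":0,"y":0,"z":0,"ax":0,"ay":0,"az":-4.2,"hand":20},
])

```text
clock: 12.0
eef_pos: [472.5, -6.1, 128.6]
tcp_rot: [3.141, -0.0, 1.277]
contact_force: [-0.4, -0.2, 4.5]
opening: 0.345
grasp_force: 31.0
```

```bash
python3 -c "
from h import *
go(472.1,-6,128);print(monitor.sense()['wrist_torque'])"
```

```text
t 12.0 shift [-0.    -0.009  0.012] turn [ 0.01 -0.   -0.  ] q [-0.02  0.2   2.02 -0.    0.92  0.28] pos [472.5  -6.1 128.6] yaw [ 3.141 -0.     1.277] F [-0.4 -0.2  4.5] open 29.5 30.97235287190415
[-0.17952348  0.23481125 -0.03787081]
```

drive_tool([
  {"x":0,"y":0,"z":0,"ax":0,"ay":0,"az":-0.7,"hand":20},
  {"x":0,"y":0,"z":0,"ax":0,"ay":0,"az":-1.4,"hand":20},
  {"x":0,"y":0,"z":0,"ax":0,"ay":0,"az":-2.1,"hand":20},
  {"x":0,"y":0,"z":0,"ax":0,"ay":0,"az":-2.8,"hand":20},
  {"x":0,"y":0,"z":0,"ax":0,"ay":0,"az":-3.5,"hand":20},
  {"x":0,"y":0,"z":0,"ax":0,"ay":0,"az":-4.2,"hand":20},
  {"x":0,"y":0,"z":0,"ax":0,"ay":0,"az":-4.2,"hand":20},
])

```text
clock: 12.7
eef_pos: [472.4, -6.1, 128.4]
tcp_rot: [3.141, 0.0, 1.714]
contact_force: [-0.8, -0.5, 4.0]
opening: 0.338
grasp_force: 31.0
```

```bash
python3 -c "
from h import *
go(472.1,-6,128);print(monitor.sense()['wrist_torque'])"
```

```text
t 12.7 shift [ 0.002 -0.006  0.008] turn [0. 0. 0.] q [-0.02  0.2   2.02 -0.    0.92 -0.16] pos [472.4  -6.1 128.4] yaw [3.141 0.    1.714] F [-0.8 -0.5  4. ] open 28.8 31.00546663685236
[-0.0546405   0.14106391  0.04866487]
```

drive_tool([
  {"x":0,"y":0,"z":0,"ax":0,"ay":0,"az":-0.7,"hand":20},
  {"x":0,"y":0,"z":0,"ax":0,"ay":0,"az":-1.4,"hand":20},
  {"x":0,"y":0,"z":0,"ax":0,"ay":0,"az":-2.1,"hand":20},
  {"x":0,"y":0,"z":0,"ax":0,"ay":0,"az":-2.8,"hand":20},
  {"x":0,"y":0,"z":0,"ax":0,"ay":0,"az":-3.5,"hand":20},
  {"x":0,"y":0,"z":0,"ax":0,"ay":0,"az":-4.2,"hand":20},
  {"x":0,"y":0,"z":0,"ax":0,"ay":0,"az":-4.2,"hand":20},
])

```text
clock: 13.4
eef_pos: [472.6, -5.9, 128.7]
tcp_rot: [3.141, 0.0, 2.154]
contact_force: [-0.8, 0.2, 6.8]
opening: 0.341
grasp_force: 31.2
```

```bash
python3 -c "
from h import *
go(472.1,-6,128);print(monitor.sense()['wrist_torque'])"
```

```text
t 13.4 shift [ 0.005 -0.01   0.013] turn [0.01 0.   0.  ] q [-0.02  0.2   2.02  0.    0.92 -0.6 ] pos [472.6  -5.9 128.7] yaw [3.141 0.    2.154] F [-0.8  0.2  6.8] open 29.1 31.157596939592622
[0.00828813 0.2811839  0.03448748]
```

drive_tool([
  {"x":0,"y":0,"z":-0.04,"ax":0,"ay":0,"az":0,"hand":20},
  {"x":0.04,"y":0,"z":-0.04,"ax":0,"ay":0,"az":0,"hand":20},
  {"x":0.06,"y":0,"z":-0.04,"ax":0,"ay":0,"az":0,"hand":20},
  {"x":0.06,"y":0,"z":-0.04,"ax":0,"ay":0,"az":0,"hand":20},
])

```text
clock: 13.8
eef_pos: [471.3, -4.5, 130.3]
tcp_rot: [3.141, 0.003, 2.154]
contact_force: [3.4, -6.9, -0.5]
opening: 0.345
grasp_force: 30.5
```

drive_tool([
  {"x":-0.06,"y":0,"z":0,"ax":0,"ay":0,"az":0,"hand":20},
  {"x":-0.12,"y":0,"z":0,"ax":0,"ay":0,"az":0,"hand":20},
  {"x":-0.12,"y":0,"z":0,"ax":0,"ay":0,"az":0,"hand":20},
])

```text
clock: 14.1
eef_pos: [473.4, -8.3, 129.9]
tcp_rot: [-3.141, -0.001, 2.154]
contact_force: [-1.7, 2.7, 0.1]
opening: 0.344
grasp_force: 30.5
```

drive_tool([
  {"x":0.06,"y":0.03,"z":0,"ax":0,"ay":0,"az":0,"hand":20},
  {"x":0.06,"y":0.06,"z":0,"ax":0,"ay":0,"az":0,"hand":20},
  {"x":0.06,"y":0.06,"z":0,"ax":0,"ay":0,"az":0,"hand":20},
])

```text
clock: 14.4
eef_pos: [472.8, -5.2, 129.8]
tcp_rot: [-3.137, -0.0, 2.156]
contact_force: [-6.1, -6.2, 3.3]
opening: 0.341
grasp_force: 31.3
```

drive_tool([
  {"x":0,"y":-0.06,"z":0,"ax":0,"ay":0,"az":0,"hand":20},
  {"x":0,"y":-0.12,"z":0,"ax":0,"ay":0,"az":0,"hand":20},
  {"x":0,"y":-0.12,"z":0,"ax":0,"ay":0,"az":0,"hand":20},
])

```text
clock: 14.7
eef_pos: [470.0, -7.4, 130.3]
tcp_rot: [3.14, 0.0, 2.155]
contact_force: [-0.3, 0.1, -1.4]
opening: 0.343
grasp_force: 30.6
```

drive_tool([
  {"x":0,"y":-0.04,"z":0,"ax":0,"ay":0,"az":0,"hand":20},
  {"x":0,"y":-0.04,"z":0,"ax":0,"ay":0,"az":0,"hand":20},
  {"x":0,"y":-0.04,"z":0,"ax":0,"ay":0,"az":0,"hand":20},
])

```text
clock: 15.0
eef_pos: [469.7, -7.9, 130.6]
tcp_rot: [3.138, 0.001, 2.155]
contact_force: [5.8, 4.5, -3.7]
opening: 0.344
grasp_force: 30.6
```

```bash
python3 -c "
from h import *
go(472.1,-6,128);print(monitor.sense()['wrist_torque'])"
```

```text
t 15.0 shift [0.006 0.061 0.052] turn [0.03 0.01 0.  ] q [-0.02  0.19  2.02  0.    0.92 -0.61] pos [469.7  -7.9 130.6] yaw [3.138e+00 1.000e-03 2.155e+00] F [ 5.8  4.5 -3.7] open 29.4 30.630698022432625
[ 0.98946318 -0.90749871 -0.01962602]
```

drive_tool([
  {"x":-0.01,"y":0.08,"z":0,"ax":0,"ay":0,"az":0,"hand":20},
  {"x":-0.01,"y":0.08,"z":0,"ax":0,"ay":0,"az":0,"hand":20},
  {"x":-0.01,"y":0.08,"z":0.02,"ax":0,"ay":0,"az":0,"hand":20},
  {"x":-0.01,"y":0.08,"z":0.04,"ax":0,"ay":0,"az":0,"hand":20},
  {"x":-0.01,"y":0.08,"z":0.04,"ax":0,"ay":0,"az":0,"hand":20},
  {"x":-0.01,"y":0.08,"z":0.04,"ax":0,"ay":0,"az":0,"hand":20},
])

```text
clock: 15.6
eef_pos: [471.6, -7.1, 128.6]
tcp_rot: [-3.142, 0.0, 2.155]
contact_force: [-2.4, -0.5, 6.6]
opening: 0.344
grasp_force: 31.7
```

```bash
python3 -c "
from h import *
go(472.0,-7,128);print(monitor.sense()['wrist_torque'])"
```

```text
t 15.6 shift [-0.002  0.008  0.013] turn [-0.  0. -0.] q [-0.02  0.2   2.02 -0.    0.92 -0.6 ] pos [471.6  -7.1 128.6] yaw [-3.142  0.     2.155] F [-2.4 -0.5  6.6] open 29.4 31.726643551373854
[-0.04385216  0.34285337 -0.0274492 ]
```

drive_tool([
  {"x":0,"y":0,"z":0,"ax":0,"ay":0,"az":0.6,"hand":20},
  {"x":0,"y":0,"z":0,"ax":0,"ay":0,"az":1.2,"hand":20},
  {"x":0,"y":0,"z":0,"ax":0,"ay":0,"az":1.8,"hand":20},
  {"x":0,"y":0,"z":0,"ax":0,"ay":0,"az":2.4,"hand":20},
  {"x":0,"y":0,"z":0,"ax":0,"ay":0,"az":3.0,"hand":20},
  {"x":0,"y":0,"z":0,"ax":0,"ay":0,"az":3.6,"hand":20},
  {"x":0,"y":0,"z":0,"ax":0,"ay":0,"az":4.2,"hand":20},
  {"x":0,"y":0,"z":0,"ax":0,"ay":0,"az":4.2,"hand":20},
])

```text
clock: 16.4
eef_pos: [472.0, -7.1, 128.5]
tcp_rot: [3.141, 0.0, 1.714]
contact_force: [1.5, 0.1, 3.8]
opening: 0.338
grasp_force: 31.3
```

```bash
python3 -c "
from h import *
go(472.0,-7,128);print(monitor.sense()['wrist_torque'])"
```

```text
t 16.4 shift [ 0.003 -0.     0.01 ] turn [0.01 0.   0.  ] q [-0.02  0.2   2.02 -0.    0.92 -0.16] pos [472.   -7.1 128.5] yaw [3.141 0.    1.714] F [1.5 0.1 3.8] open 28.9 31.31626082933508
[-0.0347913  -0.04271711  0.02781717]
```

drive_tool([
  {"x":0,"y":0,"z":0.008,"ax":0,"ay":0,"az":0.6,"hand":20},
  {"x":0,"y":0,"z":0.008,"ax":0,"ay":0,"az":1.2,"hand":20},
  {"x":0,"y":0,"z":0.008,"ax":0,"ay":0,"az":1.8,"hand":20},
  {"x":0,"y":0,"z":0.008,"ax":0,"ay":0,"az":2.4,"hand":20},
  {"x":0,"y":0,"z":0.008,"ax":0,"ay":0,"az":3.0,"hand":20},
  {"x":0,"y":0,"z":0.008,"ax":0,"ay":0,"az":3.6,"hand":20},
  {"x":0,"y":0,"z":0.008,"ax":0,"ay":0,"az":4.2,"hand":20},
  {"x":0,"y":0,"z":0.008,"ax":0,"ay":0,"az":4.2,"hand":20},
])

```text
clock: 17.2
eef_pos: [471.4, -7.1, 127.6]
tcp_rot: [-3.141, 0.0, 1.276]
contact_force: [0.2, -0.7, -0.5]
opening: 0.341
grasp_force: 30.9
```

```bash
python3 -c "
from h import *
go(472.0,-7,128);print(monitor.sense()['wrist_torque'])"
```

```text
t 17.2 shift [ 0.005  0.011 -0.008] turn [-0.  0. -0.] q [-0.02  0.2   2.02 -0.    0.92  0.28] pos [471.4  -7.1 127.6] yaw [-3.141  0.     1.276] F [ 0.2 -0.7 -0.5] open 29.2 30.94189267954789
[-0.07520127 -0.08060073  0.1498796 ]
```

drive_tool([
  {"x":0,"y":0,"z":0,"ax":0,"ay":0,"az":-0.5,"hand":20},
  {"x":0,"y":0,"z":0.02,"ax":0,"ay":0,"az":-0.6,"hand":20},
  {"x":0,"y":0,"z":0.04,"ax":0,"ay":0,"az":-0.6,"hand":20},
  {"x":0,"y":0,"z":0.06,"ax":0,"ay":0,"az":-0.6,"hand":20},
  {"x":0,"y":0,"z":0.06,"ax":0,"ay":0,"az":-0.6,"hand":20},
])

```text
clock: 17.7
eef_pos: [471.5, -7.0, 124.6]
tcp_rot: [-3.141, 0.0, 1.338]
contact_force: [0.5, -0.6, -1.3]
opening: 0.341
grasp_force: 30.9
```

```bash
python3 -c "
from h import *
go(472.0,-7,120);print(monitor.sense()['wrist_torque'])"
```

```text
t 17.7 shift [0.002 0.009 0.092] turn [-0.  0. -0.] q [-0.02  0.21  2.02 -0.    0.91  0.21] pos [471.5  -7.  124.6] yaw [-3.141  0.     1.338] F [ 0.5 -0.6 -1.3] open 29.1 30.94332449545618
[-0.09022891 -0.04359399  0.01884164]
```

Engaged and free. Lower to the collar.

drive_tool([
  {"x":0,"y":0,"z":0.02,"ax":0,"ay":0,"az":0,"hand":20},
  {"x":0,"y":0,"z":0.04,"ax":0,"ay":0,"az":0,"hand":20},
  {"x":0,"y":0,"z":0.06,"ax":0,"ay":0,"az":0,"hand":20},
  {"x":0,"y":0,"z":0.08,"ax":0,"ay":0,"az":0,"hand":20},
  {"x":0,"y":0,"z":0.08,"ax":0,"ay":0,"az":0,"hand":20},
])

```text
clock: 18.2
eef_pos: [471.6, -7.0, 120.6]
tcp_rot: [-3.142, 0.0, 1.338]
contact_force: [1.3, -0.2, -1.6]
opening: 0.339
grasp_force: 30.9
```

drive_tool([
  {"x":0,"y":0,"z":0.015,"ax":0,"ay":0,"az":0,"hand":20},
  {"x":0,"y":0,"z":0.03,"ax":0,"ay":0,"az":0,"hand":20},
  {"x":0,"y":0,"z":0.03,"ax":0,"ay":0,"az":0,"hand":20},
])

```text
clock: 18.5
eef_pos: [471.7, -7.0, 119.4]
tcp_rot: [3.142, 0.0, 1.338]
contact_force: [-0.9, -0.0, 0.9]
opening: 0.343
grasp_force: 31.3
```

drive_tool([
  {"x":0,"y":0,"z":0.005,"ax":0,"ay":0,"az":0,"hand":46},
  {"x":0,"y":0,"z":0.005,"ax":0,"ay":0,"az":0,"hand":46},
  {"x":0,"y":0,"z":0.005,"ax":0,"ay":0,"az":0,"hand":46},
  {"x":0,"y":0,"z":-0.3,"ax":0,"ay":0,"az":0,"hand":46},
  {"x":0,"y":0,"z":-0.8,"ax":0,"ay":0,"az":0,"hand":46},
  {"x":0,"y":0,"z":-1.4,"ax":0,"ay":0,"az":0,"hand":46},
  {"x":0,"y":0,"z":-2.0,"ax":0,"ay":0,"az":0,"hand":46},
  {"x":0,"y":0,"z":-2.0,"ax":0,"ay":0,"az":0,"hand":46},
])

```text
clock: 19.3
eef_pos: [474.1, -7.0, 223.1]
tcp_rot: [3.135, -0.001, 1.338]
contact_force: [0.4, -0.2, 0.1]
opening: 0.534
grasp_force: 0.0
```

```bash
python3 -c "
from h import *
go(485.5,229,220,0.4)
# hub top expected (home) in scene, before lid: compare difference image
s=imaging.grab_frame('scene');cv2.imwrite('pics/s8.png',s[:,:,::-1])
print(proj('scene',(472,-6,67+53+69)),proj('scene',(472,-6,67+62.5+69)))
g=s.astype(float).mean(2)
for v in range(222,262,2): print(v,g[v,350:374:2].round().astype(int))"
```

```text
t 19.3 shift [ 4.645 -0.867  0.063] turn [ 0.05 -0.04  8.96] q [-0.02  0.08  1.92  0.    1.13  0.21] pos [474.1  -7.  223.1] yaw [ 3.135e+00 -1.000e-03  1.338e+00] F [ 0.4 -0.2  0.1] open 45.6 0.0
[361.36668232 244.64078771] [361.92199432 241.31266952]
222 [112 122 122 127 135 136 141 144 145 149 114 123]
224 [117 124 129 128 135 137 142 146 146 147 106 125]
226 [119 123 128 129 133 139 140 145 147 146 107 123]
228 [119 123 129 134 138 141 142 146 148 147 111 113]
230 [119 124 132 135 138 141 142 144 151 148 132 108]
232 [121 126 135 136 137 139 143 143 148 145 137 125]
234 [126 127 134 137 139 145 143 146 144 138 137 141]
236 [126 128 131 135 142 142 145 144 138 138 139 137]
238 [128 128 133 138 138 144 142 136 136 140 140 139]
240 [126 131 138 145 150 149 149 149 142 137 139 140]
242 [124 132 150 154 150 153 150 149 147 145 141 141]
244 [106 129 155 154 153 154 151 151 149 148 136 140]
246 [111 141 159 156 151 154 153 153 150 150 133 144]
248 [ 83 143 157 162 155 154 155 154 155 142 121 149]
250 [ 69 144 148 164 164 159 156 155 149 111 119 153]
252 [ 69 124 142 152 151 156 152 141 122 100 128 146]
254 [ 72 126 133 151 137 149 135 129 127  92 145 147]
256 [ 67 124 140 155 137 133 129 128 105 106 147 143]
258 [ 70  78 119 147 145 144 128 113 103 123 145 147]
260 [ 82  74  74  92 133 138 133 106  80 119 144 145]
```

drive_tool([
  {"x":1.0,"y":-0.19,"z":0,"ax":0,"ay":0,"az":0,"hand":60},
  {"x":2.0,"y":-0.38,"z":0,"ax":0,"ay":0,"az":0,"hand":70},
  {"x":3.0,"y":-0.57,"z":0,"ax":0,"ay":0,"az":0,"hand":70},
  {"x":4.0,"y":-0.76,"z":0.3,"ax":0,"ay":0,"az":0,"hand":70},
  {"x":4.61,"y":-0.88,"z":1,"ax":0,"ay":0,"az":0,"hand":70},
  {"x":4.61,"y":-0.88,"z":1.8,"ax":0,"ay":0,"az":0,"hand":70},
  {"x":4.61,"y":-0.88,"z":2,"ax":0,"ay":0,"az":0,"hand":70},
  {"x":4.61,"y":-0.88,"z":2,"ax":0,"ay":0,"az":0,"hand":70},
])

```text
clock: 20.15
eef_pos: [480.0, 226.4, 117.2]
tcp_rot: [-3.137, 0.003, 1.338]
contact_force: [1.0, 0.3, 0.1]
opening: 0.822
grasp_force: 0.0
```

```bash
python3 -c "
from h import *
go(484.8,227.5,48);print(monitor.sense()['wrist_torque'])"
```

```text
t 20.15 shift [0.049 0.093 1.383] turn [-0.04  0.03 -0.  ] q [ 0.44  0.31  1.91 -0.    0.93  0.67] pos [480.  226.4 117.2] yaw [-3.137e+00  3.000e-03  1.338e+00] F [1.  0.3 0.1] open 70.2 0.0
[-0.01852823 -0.01836137  0.01676018]
```

drive_tool([
  {"x":0.04,"y":0.05,"z":0.6,"ax":0,"ay":0,"az":0,"hand":70},
  {"x":0.04,"y":0.05,"z":1.0,"ax":0,"ay":0,"az":0,"hand":70},
  {"x":0.04,"y":0.05,"z":1.0,"ax":0,"ay":0,"az":0,"hand":70},
  {"x":0.04,"y":0.05,"z":1.0,"ax":0,"ay":0,"az":0,"hand":70},
])

```text
clock: 20.55
eef_pos: [485.7, 228.5, 70.8]
tcp_rot: [3.141, -0.001, 1.337]
contact_force: [0.2, -0.6, 1.0]
opening: 0.82
grasp_force: 0.0
```

```bash
python3 -c "
from h import *
go(484.8,227.5,47);print(monitor.sense()['wrist_torque'])"
```

```text
t 20.55 shift [-0.024 -0.014  0.476] turn [ 0.01 -0.01 -0.  ] q [ 0.44  0.38  1.93 -0.    0.83  0.67] pos [485.7 228.5  70.8] yaw [ 3.141e+00 -1.000e-03  1.337e+00] F [ 0.2 -0.6  1. ] open 70.0 0.0
[ 0.02168573 -0.02796355  0.0137527 ]
```

drive_tool([
  {"x":-0.02,"y":-0.01,"z":0.2,"ax":0,"ay":0,"az":0,"hand":70},
  {"x":-0.02,"y":-0.01,"z":0.38,"ax":0,"ay":0,"az":0,"hand":70},
  {"x":-0.02,"y":-0.01,"z":0.38,"ax":0,"ay":0,"az":0,"hand":70},
])

```text
clock: 20.85
eef_pos: [483.5, 227.6, 49.6]
tcp_rot: [-3.141, 0.001, 1.338]
contact_force: [-0.1, -0.2, 0.0]
opening: 0.822
grasp_force: 0.0
```

drive_tool([
  {"x":0,"y":0.02,"z":0.04,"ax":0,"ay":0,"az":0,"hand":45},
  {"x":0,"y":0.02,"z":0.04,"ax":0,"ay":0,"az":0,"hand":38},
  {"x":0,"y":0.02,"z":0.04,"ax":0,"ay":0,"az":0,"hand":24},
  {"x":0,"y":0.02,"z":0.04,"ax":0,"ay":0,"az":0,"hand":24},
  {"x":0,"y":0.02,"z":0.04,"ax":0,"ay":0,"az":0,"hand":24},
  {"x":0,"y":0.02,"z":0.04,"ax":0,"ay":0,"az":0,"hand":24},
], grip_force=35)

```text
clock: 21.45
eef_pos: [485.3, 227.9, 48.5]
tcp_rot: [3.141, -0.0, 1.338]
contact_force: [-0.0, -0.2, 2.6]
opening: 0.383
grasp_force: 35.0
```

```bash
python3 -c "
from h import *
go(484.8,227.5,47);print(monitor.sense()['wrist_torque'])"
```

```text
t 21.45 shift [-0.01  -0.008  0.031] turn [ 0. -0. -0.] q [0.44 0.41 1.94 0.   0.79 0.67] pos [485.3 227.9  48.5] yaw [ 3.141 -0.     1.338] F [-0.  -0.2  2.6] open 32.7 35.046778321266174
[-0.0076911   0.11630191 -0.00178978]
```

drive_tool([
  {"x":0,"y":0,"z":-0.6,"ax":0,"ay":0,"az":0,"hand":24},
  {"x":0,"y":0,"z":-1.4,"ax":0,"ay":0,"az":0,"hand":24},
  {"x":0,"y":0,"z":-2.3,"ax":0,"ay":0,"az":0,"hand":24},
  {"x":0,"y":0,"z":-3.2,"ax":0,"ay":0,"az":0,"hand":24},
  {"x":-0.8,"y":0.14,"z":-3.3,"ax":0,"ay":0,"az":0,"hand":24},
  {"x":-1.6,"y":0.29,"z":-3.3,"ax":0,"ay":0,"az":0,"hand":24},
  {"x":-2.4,"y":0.43,"z":-3.3,"ax":0,"ay":0,"az":0,"hand":24},
  {"x":-3.2,"y":0.57,"z":-3.3,"ax":0,"ay":0,"az":0,"hand":24},
])

```text
clock: 22.25
eef_pos: [475.4, 64.1, 213.3]
tcp_rot: [3.141, 0.0, 1.339]
contact_force: [0.4, 0.0, -1.1]
opening: 0.386
grasp_force: 35.3
```

```bash
python3 -c "
from h import *
go(472.2,-6.8,208);print(monitor.sense()['wrist_torque'])"
```

```text
t 22.25 shift [-1.395  0.263  0.105] turn [0. 0. 0.] q [ 0.13  0.11  1.92 -0.    1.12  0.36] pos [475.4  64.1 213.3] yaw [3.141 0.    1.339] F [ 0.4  0.  -1.1] open 33.0 35.2722430229187
[ 0.03502846 -0.01527544 -0.00662504]
```

drive_tool([
  {"x":-0.7,"y":0.13,"z":0,"ax":0,"ay":0,"az":0,"hand":24},
  {"x":-1.38,"y":0.26,"z":0,"ax":0,"ay":0,"az":0,"hand":24},
  {"x":-1.38,"y":0.26,"z":0,"ax":0,"ay":0,"az":0,"hand":24},
  {"x":-1.38,"y":0.26,"z":0.2,"ax":0,"ay":0,"az":0,"hand":24},
  {"x":-1.38,"y":0.26,"z":0.3,"ax":0,"ay":0,"az":0,"hand":24},
  {"x":-1.38,"y":0.26,"z":0.3,"ax":0,"ay":0,"az":0,"hand":24},
])

```text
clock: 22.85
eef_pos: [471.8, -3.8, 196.9]
tcp_rot: [-3.139, 0.0, 1.339]
contact_force: [-1.0, 0.6, -1.2]
opening: 0.388
grasp_force: 35.3
```

```bash
python3 -c "
from h import *
go(472.2,-6.8,180);print(monitor.sense()['wrist_torque'])"
```

```text
t 22.85 shift [-0.057  0.022  0.338] turn [-0.02  0.   -0.  ] q [-0.01  0.11  1.95  0.    1.08  0.22] pos [471.8  -3.8 196.9] yaw [-3.139  0.     1.339] F [-1.   0.6 -1.2] open 33.2 35.2717262506485
[ 0.02738209 -0.04371822  0.04190321]
```

drive_tool([
  {"x":-0.05,"y":0.02,"z":0,"ax":0,"ay":0,"az":0,"hand":24},
  {"x":-0.05,"y":0.02,"z":0.15,"ax":0,"ay":0,"az":0,"hand":24},
  {"x":-0.05,"y":0.02,"z":0.3,"ax":0,"ay":0,"az":0,"hand":24},
  {"x":-0.05,"y":0.02,"z":0.3,"ax":0,"ay":0,"az":0,"hand":24},
])

```text
clock: 23.25
eef_pos: [472.2, -7.1, 182.0]
tcp_rot: [-3.14, 0.0, 1.339]
contact_force: [-0.3, -0.6, -1.6]
opening: 0.384
grasp_force: 35.3
```

```bash
python3 -c "
from h import *
go(472.2,-6.8,176);print(monitor.sense()['wrist_torque'])"
```

```text
t 23.25 shift [ 0.007 -0.002  0.12 ] turn [-0.02  0.   -0.  ] q [-0.02  0.13  1.97  0.    1.05  0.21] pos [472.2  -7.1 182. ] yaw [-3.14   0.     1.339] F [-0.3 -0.6 -1.6] open 32.8 35.27137041091919
[ 0.01636798 -0.05757938  0.02013459]
```

drive_tool([
  {"x":0,"y":0,"z":0.03,"ax":0,"ay":0,"az":0,"hand":24},
  {"x":0,"y":0,"z":0.06,"ax":0,"ay":0,"az":0,"hand":24},
  {"x":0,"y":0,"z":0.09,"ax":0,"ay":0,"az":0,"hand":24},
  {"x":0,"y":0,"z":0.11,"ax":0,"ay":0,"az":0,"hand":24},
  {"x":0,"y":0,"z":0.11,"ax":0,"ay":0,"az":0,"hand":24},
])

```text
clock: 23.75
eef_pos: [473.1, -7.4, 177.7]
tcp_rot: [-3.142, -0.0, 1.338]
contact_force: [0.1, -0.2, -0.8]
opening: 0.385
grasp_force: 35.3
```

drive_tool([
  {"x":0,"y":0,"z":0.02,"ax":0,"ay":0,"az":0,"hand":24},
  {"x":0,"y":0,"z":0.04,"ax":0,"ay":0,"az":0,"hand":24},
  {"x":0,"y":0,"z":0.06,"ax":0,"ay":0,"az":0,"hand":24},
  {"x":0,"y":0,"z":0.06,"ax":0,"ay":0,"az":0,"hand":24},
])

```text
clock: 24.15
eef_pos: [473.1, -7.3, 174.7]
tcp_rot: [-3.141, 0.0, 1.338]
contact_force: [-0.0, 1.2, -0.3]
opening: 0.383
grasp_force: 35.3
```

drive_tool([
  {"x":0,"y":0,"z":0.015,"ax":0,"ay":0,"az":0,"hand":24},
  {"x":0,"y":0,"z":0.03,"ax":0,"ay":0,"az":0,"hand":24},
  {"x":0,"y":0,"z":0.03,"ax":0,"ay":0,"az":0,"hand":24},
])

```text
clock: 24.45
eef_pos: [473.2, -7.3, 174.5]
tcp_rot: [3.141, -0.0, 1.338]
contact_force: [-5.4, 0.4, 12.8]
opening: 0.382
grasp_force: 36.6
```

drive_tool([
  {"x":0,"y":0,"z":-0.025,"ax":0,"ay":0,"az":0,"hand":24},
  {"x":0,"y":0,"z":-0.025,"ax":0,"ay":0,"az":0,"hand":60},
  {"x":0,"y":0,"z":-0.025,"ax":0,"ay":0,"az":0,"hand":60},
  {"x":0,"y":0,"z":-0.025,"ax":0,"ay":0,"az":0,"hand":60},
  {"x":0,"y":0,"z":-0.4,"ax":0,"ay":0,"az":0,"hand":60},
  {"x":0,"y":0,"z":-1,"ax":0,"ay":0,"az":0,"hand":60},
  {"x":0,"y":0,"z":-1.8,"ax":0,"ay":0,"az":0,"hand":60},
  {"x":0,"y":0,"z":-2.2,"ax":0,"ay":0,"az":0,"hand":60},
])

```text
clock: 25.25
eef_pos: [474.2, -7.3, 286.2]
tcp_rot: [3.138, -0.001, 1.338]
contact_force: [1.1, -0.0, -1.3]
opening: 0.7
grasp_force: 0.0
```

drive_tool([
  {"x":3,"y":0,"z":0,"ax":0,"ay":0,"az":0,"hand":60},
  {"x":3,"y":0,"z":0,"ax":0,"ay":0,"az":0,"hand":60},
  {"x":3,"y":0,"z":0,"ax":0,"ay":0,"az":0,"hand":60},
  {"x":3,"y":0,"z":0,"ax":0,"ay":0,"az":0,"hand":60},
  {"x":3,"y":0,"z":0,"ax":0,"ay":0,"az":0,"hand":60},
  {"x":3,"y":0,"z":0,"ax":0,"ay":0,"az":0,"hand":60},
])

```text
clock: 25.85
eef_pos: [507.3, 138.0, 283.0]
tcp_rot: [-3.141, 0.001, 1.338]
contact_force: [-0.2, -0.3, 0.4]
opening: 0.703
grasp_force: 0.0
```

```bash
python3 -c "
from h import *
s=imaging.grab_frame('scene');t=imaging.grab_frame('top')
print(monitor.sense()['eef_pos'])
for z in (170,175,180):print(proj('scene',(472,-6,67+z-0)),proj('top',(472,-6,67+z)))
d=cv2.threshold(np.abs(t.astype(int)-cv2.imread('pics/t0.png')[:,:,::-1]).max(2).astype(np.uint8),20,255,0)[1]
g=s.astype(float).mean(2)
for v in range(208,262,2): print(v,g[v,326:398:4].round().astype(int))
cv2.imwrite('pics/s9.png',s[:,:,::-1]);cv2.imwrite('pics/t9.png',t[:,:,::-1])"
```

```text
[507.46352757 137.5036354  283.22980509]
[364.28161137 227.17091792] [336.18300629 283.42414147]
[364.60159195 225.25319744] [336.24089475 283.22621617]
[364.9248385  223.31590328] [336.29930936 283.02649194]
208 [66 53 56 96 94 91 94 97 95 90 92 91 94 99 70 59 59 55]
210 [ 52  59  89  95  94  92  92 100  94  80  90  95  98 102  60  55  56  86]
212 [ 68  90  98  93  94  92 102 127 133 132 104  99 101  81  57  54  89  93]
214 [ 92  91  98  95  95 132 149 150 143 145 143 140 110  58  55  59  79  75]
216 [ 87  98  94  96 137 151 150 156 161 159 153 144 134  93  55  62  52  55]
218 [ 80  97  97 134 150 158 163 163 163 165 169 168 144 130  80  53  51  51]
220 [ 77  97 114 152 161 159 162 164 164 135 142 168 164 147 131  63  54  58]
222 [ 89  96 149 157 156 159 167 166 118  80  82 157 169 164 140 121  58  55]
224 [ 95 107 156 163 162 161 164 155 107  79  81  97 170 169 163 136  71  54]
226 [ 92 141 163 155 160 162 165 161 113  85  81  79 172 172 168 158 121  55]
228 [ 97 153 162 157 161 164 166 157 106  85  78  79 162 173 171 162 135  58]
230 [ 98 156 153 158 161 164 166 157  85  84  83  8
[... 496 characters left out ...]
44 [130 158 157 162 167 168 173 113  84  80 131 131 177 176 174 171 168 159]
246 [109 162 158 166 166 171 175 172 102  89 151 164 177 177 175 171 165 161]
248 [ 98 161 157 164 172 176 172 174 171 163 171 173 176 176 172 170 163 164]
250 [ 97 157 151 167 179 178 171 173 174 170 173 173 179 177 176 171 161 162]
252 [ 98 155 145 179 179 178 173 175 174 174 173 174 182 177 173 172 156 154]
254 [101 137 162 180 183 177 173 172 173 171 170 177 180 180 178 170 156 121]
256 [105 126 178 174 182 182 172 174 175 173 173 178 176 178 176 167 157  74]
258 [123 130 176 178 177 179 175 174 173 173 175 179 178 177 177 160 154  57]
260 [140 128 171 184 175 180 175 174 175 175 175 178 179 178 175 164 112  58]
```

```bash
python3 -c "
from rig import r
print(r.sign_off())"
```

```text
the job is handed in; nothing more can be done
None
```

The job is handed in: the blade dropped over the cross-bar and sat home at light force, then was released. The lid was set down at its expected closed height and also released, at about 26 s of the 67 s. The arm touched nothing afterwards. I judged the lid flush from contact height and force and did not check it in a picture; the sign-off gave no pass or fail.

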